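# Inject the sample with the manual valve and start the run

### The job

The sample loop of the manual injection valve is filled: make the injection by pushing the valve's lever with a fingertip from its load stop right over to its inject stop (clockwise as you face the valve). Then start the run by pressing the large round key on the run-control box fully down and letting it come up again; do not press it before the valve is at inject, and do not press the small keys. Leave the syringe seated in the needle port, and do not disturb the bottle, beaker, vial rack or sample vial.

Things in the scene. Friction and masses are not known exactly. Their poses are not given: they have to be found in the camera images.
- injector: Manual injection valve on a white bench bracket, fixed. Origin on the bench under the centre of its base plate, 130 (x) x 110 (y) x 8 mm; z up. The valve faces -x (roughly the robot); +y is left as one faces it. Its 90 mm wide panel leans back 35 degrees from vertical (top towards +x), top edge 150 mm above the bench. The lever turns in a plane parallel to the panel.
- valve_axis (a point): The point on the lever's turning axis, in the mid-plane of the lever blade: 5 mm to -x of the injector's origin and 132 mm above the bench. Same axes as injector.
- lever (a joint): Angle of the black lever, rad: 0 at the load stop (leaning 30 degrees to the left, +y, of straight up the panel), 1.047 at the inject stop (30 degrees to the right, -y); it grows clockwise as one faces the valve. It starts within 0.1 of load. Hard stops at both ends; it stays where it is left. Turning takes 0.3 N m, about 6 N at 50 mm from the axis.
- lever_end (a point): Middle of the lever blade 62 mm from the axis, 6.5 mm short of its tip. The blade is a straight bar 13 mm wide in the plane of turning, 14 mm thick, its mid-plane 30 mm in front of the panel, free from the hub's edge at 20 mm to its tip at 68 mm from the axis. A level push along the injector's y, 40 to 48 mm up the panel from the axis, stays on the blade all the way.
- syringe (a joint): How far the glass syringe has been drawn out of the needle port, m: 0 fully seated (as it starts); it slides out at about 1 N. Its 8 mm barrel stands out of the middle of the lever's hub along the turning axis, towards -x and 35 degrees upwards.
- syringe_end (a point): Outer end (plunger button) of the seated syringe, 106 mm from valve_axis along the turning axis, outwards.
- runbox: Run-control box, fixed to the bench: a flat white case 120 (x) x 180 (y) mm, its deck 42 mm above the bench; along its far (+x) edge a 36 mm deep display hood rises 20 mm above the deck. Origin: on the bench under its centre; z up; the front with the keys is at -x (roughly towards the robot).
- start_key_top (a point): Centre of the top of the large round start key, 24 mm across, standing 8 mm above the deck, 50 mm above the bench, when up; 26 mm to -x and 48 mm to +y of the box's origin (front left).
- start_key (a joint): Travel of the start key, m: 0 up, 0.005 fully down. Sprung: starts to move at about 2 N, fully down at about 5 N, rises again when released.
- small_key_a (a joint): Travel of the inner small oblong key (16 x 12 mm, 5 mm above the deck), 66 mm to -y of the start key: 0 up, 0.003 down. Not to be pressed.
- small_key_b (a joint): Travel of the outer small oblong key, 102 mm to -y of the start key: 0 up, 0.003 down. Not to be pressed.
- bottle: Loose amber glass bottle with a white cap, 70 mm across, 140 mm tall; origin under its centre. Stands behind the work.
- rack: Loose white vial rack 75 x 120 x 26 mm with some vials to 44 mm height; origin under its centre. Stands behind the work.
- beaker: Loose small clear glass beaker, 52 mm across, 70 mm tall; origin under its centre. Stands behind the work.
- vial: Loose small amber sample vial with a cap, 12 mm across, 32 mm tall; origin under its centre. Stands on the bench left of the injector's base, 80 to 90 mm to +y of its origin.
Mind the look-alikes: they are no part of the job. What is shaped like the rack but black or purple is not meant.

How it is judged:
On the way, in this order (a step that is already met when the one before it is completed fails the run):
1. the lever is pushed over to the inject stop (value of joint lever above 0.99 rad), for 0.1 s.
2. the start key is pressed down (value of joint start_key above 0.0035 m), for 0.05 s.
At the end, for the whole second after the job is handed in: The lever rests at the inject stop (within about 3 degrees), the start key has been pressed and is up again, the small keys are up, the syringe is seated (drawn out less than 5 mm), and the bottle, rack, beaker and vial stand upright within 20 mm of where they stood (value of joint lever above 0.99 rad and velocity of joint lever below 0.02 rad/s and value of joint each of start_key, small_key_a, small_key_b below 0.001 m and value of joint syringe below 0.005 m and distance of each of bottle, rack, beaker, vial from where it was at the start of the episode below 0.02 m and angle between each of bottle, rack, beaker, vial's own z axis and vertical below 0.1 rad); the robot touches nothing.
It fails at once if the start key is pressed before the valve is at inject (value of joint start_key above 0.002 m and value of joint lever below 0.95 rad).
It fails at once if a small key is pressed (value of joint any of small_key_a, small_key_b above 0.0015 m).
It fails at once if the syringe is drawn out of the needle port (value of joint syringe above 0.006 m).
It fails at once if a bystander is pushed, lifted or tipped over (distance of any of bottle, rack, beaker, vial from where it was at the start of the episode above 0.025 m or angle between any of bottle, rack, beaker, vial's own z axis and vertical above 0.3 rad).
It fails at once if the arm or the gripper's body, not the fingers, pushes on the injector (contact force between the arm and injector above 3 N).
It also fails if it takes over 38 s, if anything falls off the work surface, if the arm or the gripper's body presses on something with over 40 N, if the wrist force passes 120 N, or if a joint passes its speed limit or range.

### The arm

A 7-joint arm with a two-finger parallel gripper is mounted at the origin on the work surface. World frame = base frame: x ahead of the robot, y to its left, z up, the work surface at z = 0. Lengths are in m, angles in rad, forces in N, time in s.
With the tool pointing down it reaches from about 0.375 to 0.925 m from the base axis. Payload 3.1 kg.
Tool frame: the origin (TCP) lies on the centre line of the jaws, within the pads' length; the fingertips stand 19 mm ahead of it and the grasp point (between the pads) is the TCP; z points along the fingers, y is the line along which they close (so a half turn about z gives the same grasp; the last joint's range is limited). The gripper opens to 85 mm and grips with 20 to 120 N. Pads are 22 mm wide; open, the fingers measure 114 mm over their backs; the gripper's body (76 mm by 85 mm) begins 54 mm behind the grasp point. The pads swing forward as they close: fully open they stand 13 mm farther back than shut.
Start: joints at [-1.378, 0.383, 0.044, 1.598, -0.018, 1.161, -0.05], TCP at [0.186, 0.623, 0.25] pointing down, gripper open.
Joint ranges: [-2.61, 2.61], [-0.41, 2.15], [-1.48, 1.57], [0, 2.5], [-1.57, 4.71], [0.05, 1.97], [-2.85, 2.85]. Speed limits (rad/s): [2.79, 2.79, 3.14, 3.14, 3.14, 3.14, 3.14].

### API

Orientations are given as a unit quaternion [w, x, y, z].
In Python, from plant import r gives the robot as it stands. The module is installed in compiled form; this text tells all that it offers.
- The arm moves only by the tool jog_arm, never from a script. Its argument "plan" is a list of rows, each a list of 7 numbers: the shift along the world's x, y, z in cm, then the turn, a rotation vector about the world's x, y, z in degrees, then the finger opening in cm, from 0 to 8.54. In form: [[tx, ty, tz, ax, ay, az, grip], ...]. A call has 1 to 8 rows; each row shifts and turns the commanded pose from where the row before left it; what a row does not reach is not made up. A row lasts 1/8 s, in which the tool goes at most 62.5 mm and 10.7 degrees, less where a joint would pass 70% of its speed; a pose out of reach is approached as far as the arm can. A call with a gripper value outside its range is refused whole. The fingers move at their own pace and stop on an object; "squeeze" is the grip in N (left out, the last holds). Time passes only in rows, so rows that do not move let the fingers close. It gives the time, the measured TCP pose, the force, the opening and the grip force at its end, in the units of the state.
- r.observe(): the state, without advancing time (a new reading comes with each control period).
- r.read_camera(name): name is "scene" or "top" or "wrist"; returns the picture (384x512x3 uint8, blue, green, red); there is no depth.
- r.camera_model(name): a dict with "K" (3x3 intrinsics, pixels), "xyz" and "orientation" of the camera in the world. Camera axes: x right, y down, z forward; pixel columns grow to the right and rows downward; lengths in m; the calibration is good to about 2 mm. A picture is of the moment at which its call begins: read the wrist's pose just before it. camera_model takes no time and is no camera call; for the wrist camera it gives the pose at the moment of the call.
- r.sign_off(): hands the job in; it is judged then, once.
The state is a dict: "clock": time; "joint_positions": joint angles; "dq": joint speeds; "joint_torque": joint torques, N m; "position": TCP position; "orientation": TCP orientation; "ft_force": force on the tool from outside, world axes, zero at the start; "torque": the same for the moment, N m; "width": finger opening in m; "grasp_force": force on a finger pad.
Only numpy, scipy, OpenCV 4.12 (cv2) and the standard library are available. Lean on these libraries where they do the work, as an engineer would, in place of code of your own. Each camera call takes 0.05 s, during which the arm holds its last target. There are 200 camera calls.

## Working session

There is one attempt and no reset: what is moved stays moved. The work goes in short steps, Python scripts to look and compute and a tool call to move; the robot and the scene stay as the last step left them, time stands still between calls to the robot, and variables do not carry over. Pictures are saved under pics/ and viewed, at most 10 in all, crops included, and the job is handed in when it is done.

Besides the shell and the picture viewer there is one more tool, called after "Emit:" as name(argument=value, ...) on one line, values as JSON. jog_arm: Moves the arm, as the interface text tells. Its arguments: {"type":"object","properties":{"plan":{"type":"array"},"squeeze":{"type":"number"}},"required":["plan"]}

```bash
mkdir -p pics
python3 - <<'E'
from plant import r
import cv2,numpy as np
for n in("scene","top"):
    cv2.imwrite(f"pics/{n}0.png",cv2.resize(r.read_camera(n),None,fx=1.5,fy=1.5))
    m=r.camera_model(n);print(n,np.round(m["K"],1).tolist(),m["xyz"],m["orientation"])
o=r.observe();print(o["clock"],o["position"],o["orientation"],o["width"])
E
```

```text
scene [[359.3, 0.0, 252.2], [0.0, 359.3, 193.9], [0.0, 0.0, 1.0]] [1.02479163 0.46465734 0.73939249] [-0.15471729  0.36630008  0.84870674 -0.3486885 ]
top [[450.9, 0.0, 257.0], [0.0, 450.9, 192.8], [0.0, 0.0, 1.0]] [0.4563957  0.02376589 1.15704412] [ 0.05804057 -0.69840293  0.71258445 -0.03298537]
0.1 [0.18610996 0.62191658 0.24897319] [-1.14185696e-04  1.44834285e-01  9.89455173e-01 -1.21550551e-03] 0.08513014931333489
```

View pics/scene0.png

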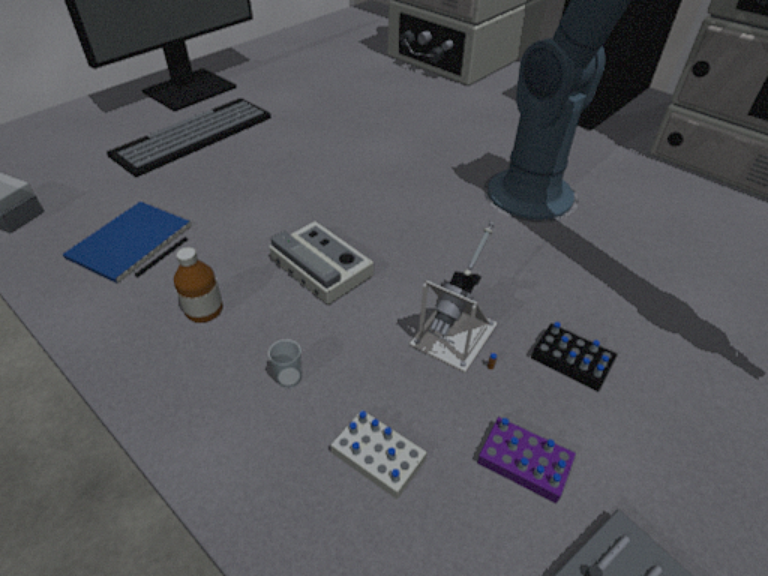

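View pics/top0.png

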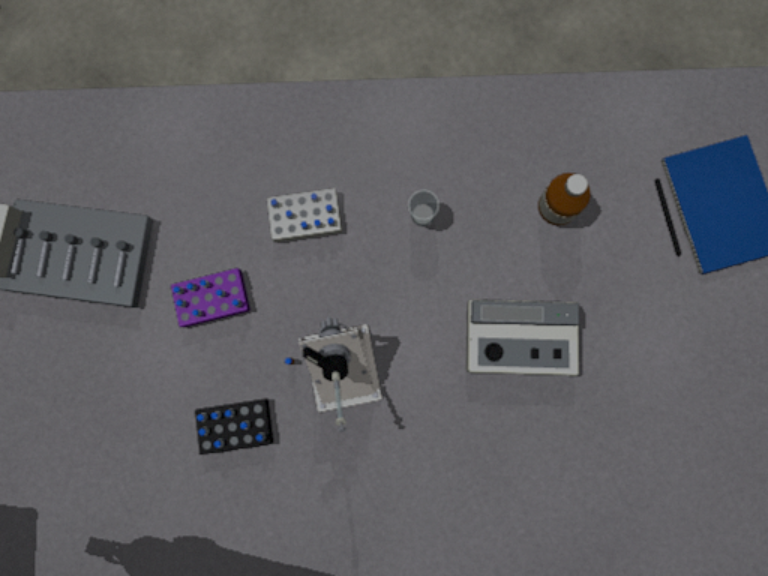

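The scene shows the injector at about (455,320), with the vial at (492,360), and the white run box at (320,260). The top view shows the injector at (343,370), its lever end at (310,353) and syringe button at (341,424), and the run box at (523,338) with its start key at (493,352). The bottle is at (565,195), the beaker at (424,208), and the white rack at (305,215). The black (233,427) and purple (210,297) racks are decoys. Next, one enlarged crop to confirm the key, lever and corners.

Run:
```python
from plant import r
import cv2
im=r.read_camera("top")
cv2.imwrite("pics/top1.png",cv2.resize(im[195:290,190:390],None,fx=4,fy=4,interpolation=cv2.INTER_CUBIC))
```

```text
(no output)
```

View pics/top1.png

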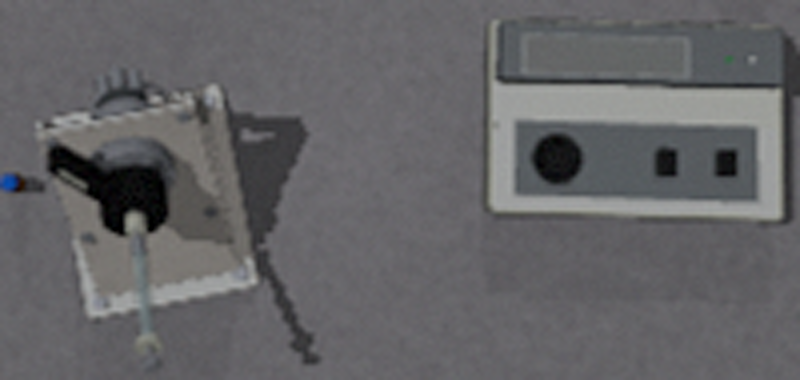

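The crop confirms the large round key at (557,158), on the left, with the small keys at (666,162) and (726,163). The lever tip is at (52,155), the syringe button at (149,348), the base front corners at (90,318) and (257,283), and the panel top corners at (38,125) and (215,88).

```bash
cat > h.py <<'E'
import numpy as np
from scipy.spatial.transform import Rotation as R
from scipy.optimize import least_squares
def proj(m,P):
    q=np.array(m["orientation"]);Rm=R.from_quat(q[[1,2,3,0]]).as_matrix()
    c=(np.atleast_2d(P)-m["xyz"])@Rm
    p=c@np.array(m["K"]).T
    return p[:,:2]/p[:,2:]
def pose(p,L):
    return R.from_euler('z',p[2]).apply(L)+[p[0],p[1],0]
def fit(obs,p0):
    f=lambda p:np.concatenate([(proj(m,pose(p,L))-uv).ravel() for m,L,uv in obs])
    s=least_squares(f,p0,loss='soft_l1');return s.x,f(s.x).reshape(-1,2)
E
python3 - <<'E'
from h import *
from plant import r
mt=r.camera_model("top");ms=r.camera_model("scene")
crop=lambda a:np.array([190,195])+(np.array(a)+.5)/4-.5
big=lambda a:(np.array(a)+.5)/1.5-.5
L=np.array([[-65,55,8],[-65,-55,8],[44,45,150],[44,-45,150],[25.8,31,176],[-91.8,0,192.8]])/1e3
uv=crop([[90,318],[257,283],[38,125],[215,88],[56,152],[149,350]])
obs=[(mt,L,uv)]
for nm,o in (("top",obs),("both",obs+[(ms,L[5:6],big([[490,226]]))])):
    p,e=fit(o,[.4,.1,0]);print(nm,p,"\n",e.round(1).tolist())
pi=p
L=np.array([[-26,48,50],[-26,-18,47],[-26,-54,47],[-60,90,42],[-60,-90,42]])/1e3
p,e=fit([(mt,L,crop([[557,158],[666,162],[726,163],[490,212],[783,218]]))],[.4,-.2,0]);print("box",p,"\n",e.round(1).tolist())
print("key",pose(p,[-.026,.048,.05]))
c,s=np.cos(np.radians(35)),np.sin(np.radians(35))
for n,d in(("axis",[-.005,0,.132]),("end",[.0258,.031,.176]),("syr",[-.0918,0,.1928]),("push44",[-.005+.044*s,.0254,.132+.044*c])):print(n,pose(pi,d))
E
```

```text
top [0.4794692  0.1380377  0.16384863] 
 [[-0.6, -1.9], [0.5, -1.1], [-0.0, -0.0], [-4.9, 1.9], [1.2, -0.4], [0.4, 2.1]]
both [0.47958716 0.1381783  0.16230348] 
 [[-0.7, -2.0], [0.4, -1.1], [-0.1, -0.1], [-4.9, 1.9], [1.1, -0.5], [0.2, 2.1], [-0.1, -0.6]]
box [ 0.51899575 -0.1609566  -0.04045838] 
 [[0.2, 0.0], [0.1, -0.4], [-0.0, -0.3], [-0.7, 0.2], [0.4, 0.4]]
key [ 0.4949585  -0.11194424  0.05      ]
axis [0.47465287 0.13737034 0.132     ]
end [0.50003874 0.17293996 0.176     ]
syr [0.38899363 0.12334417 0.1928    ]
push44 [0.49545412 0.16651468 0.16804269]
```

Run:
```python
from h import *
from plant import r
mt=r.camera_model("top");ms=r.camera_model("scene")
crop=lambda a:np.array([190,195])+(np.array(a)+.5)/4-.5
big=lambda a:(np.array(a)+.5)/1.5-.5
L=np.array([[-65,55,8],[-65,-55,8],[65,-55,8],[25.8,31,176],[-91.8,0,192.8]])/1e3
uv=crop([[90,318],[257,283],[215,88],[56,152],[149,350]])
pi,e=fit([(mt,L,uv),(ms,L[4:],big([[490,226]]))],[.48,.14,.16]);print(pi,e.round(1).tolist())
c,s=np.cos(np.radians(35)),np.sin(np.radians(35))
for n,d in(("axis",[-.005,0,.132]),("end",[.0258,.031,.176]),("syr",[-.0918,0,.1928]),("push44",[-.005+.044*s,.0254,.132+.044*c]),("inj44",[-.005+.044*s,-.0254,.132+.044*c])):print(n,pose(pi,d))
q=proj(mt,pose(pi,np.array([[44,45,150],[44,-45,150]])/1e3));print((q-[190,195])*4)
im=cv2=__import__("cv2");a=r.read_camera("scene")
q=proj(ms,pose(pi,np.vstack([L,np.array([[65,55,8],[44,45,150],[44,-45,150],[-5,0,132]])/1e3])))
a=cv2.resize(a[170:260,240:360],None,fx=6,fy=6,interpolation=cv2.INTER_CUBIC)
for u in q: cv2.circle(a,tuple(int(v) for v in (u-[240,170]+.5)*6),4,(0,0,255),1)
cv2.imwrite("pics/chk.png",a)
```

```text
[0.47781995 0.14021702 0.18367732] [[-0.9, -0.9], [0.0, -0.9], [0.4, -2.6], [-0.0, 0.7], [0.2, 2.8], [0.3, -0.9]]
axis [0.47290406 0.13930379 0.132     ]
end [0.49752393 0.17540784 0.176     ]
syr [0.38756415 0.1234501  0.1928    ]
push44 [0.49307768 0.16888604 0.16804269]
inj44 [0.50235611 0.11894056 0.16804269]
[[ 31.20984592 128.28539212]
 [188.34636993  95.78271546]]
```

View pics/chk.png

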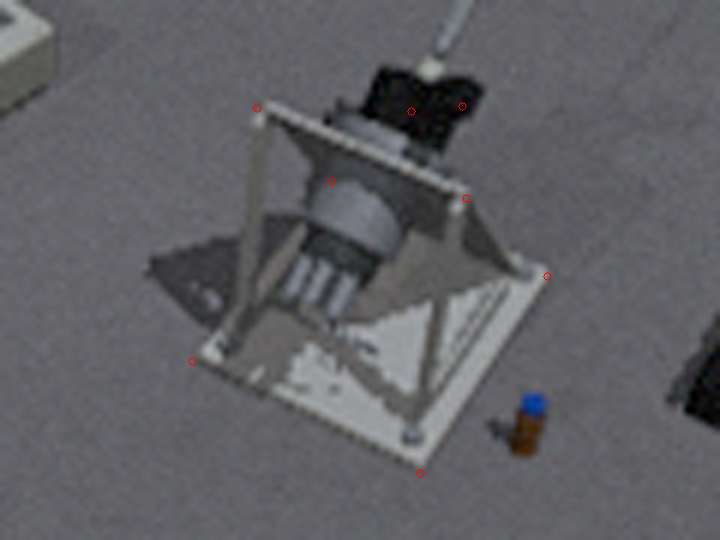

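The fit agrees in both views to a few mm. The base sits about 3 mm nearer than fitted, so I take the injector at (0.475, 0.140) with yaw 0.18. The key is at (0.495, -0.112, 0.05). Moving to the left of the lever, above it, with the fingers shut.

Emit:
jog_arm(plan=[[3.2,-4.4,0,0,0,3.4,0],[3.2,-4.4,0,0,0,3.4,0],[3.2,-4.4,0,0,0,3.4,0],[3.2,-4.4,0,0,0,3.4,0],[3.2,-4.4,0,0,0,3.4,0],[3.2,-4.4,0,0,0,3.4,0],[3.2,-4.4,0,0,0,3.4,0],[3.2,-4.4,0,0,0,3.4,0]], squeeze=20)

```text
clock: 1.2
position: [0.4431, 0.2691, 0.2503]
orientation: [0.0, -0.093, 0.996, 0.0]
ft_force: [0.6, 0.1, 0.0]
width: 0.0001
grasp_force: 0.0
```

Emit:
jog_arm(plan=[[2,-3,0,0,0,0,0],[2,-3,0,0,0,0,0],[0,0,0,0,0,0,0],[0,0,0,0,0,0,0]])

```text
clock: 1.7
position: [0.4818, 0.2115, 0.2501]
orientation: [-0.0, -0.092, 0.996, 0.0]
ft_force: [-0.3, 0.2, -0.1]
width: 0.0001
grasp_force: 0.0
```

Run:
```python
from h import *
from plant import r
import cv2
pi=[.475,.140,.18]
o=r.observe();p=np.array(o["position"]);q=np.array(o["orientation"])
Rm=R.from_quat(q[[1,2,3,0]]).as_matrix()
print(o["clock"],p.round(4),Rm.round(3).tolist(),o["width"],np.round(o["ft_force"],1))
print("inj frame",R.from_euler('z',-.18).apply(p-[.475,.14,0]))
m=r.camera_model("wrist");a=r.read_camera("wrist")
a=cv2.resize(a,None,fx=1.5,fy=1.5)
for d in([-5,0,132],[25.8,31,176],[25.8-0,36.9,180],[-91.8,0,192.8],[44,45,150],[44,-45,150],[-65,55,8]):
    u=proj(m,pose(pi,np.array(d)/1e3))[0];print(d,u.round())
    if abs(u).max()<2000: cv2.circle(a,tuple(int(v) for v in (u+.5)*1.5),5,(0,0,255),1)
cv2.imwrite("pics/w1.png",a)
```

```text
1.7 [0.4818 0.2115 0.2501] [[-0.983, -0.183, -0.001], [-0.183, 0.983, 0.001], [0.001, 0.001, -1.0]] 5.122571667103751e-05 [-0.3  0.2 -0.1]
inj frame [0.01944604 0.06914302 0.25008394]
[-5, 0, 132] [163. 168.]
[25.8, 31, 176] [195. 226.]
[25.8, 36.9, 180] [203. 229.]
[-91.8, 0, 192.8] [118.  27.]
[44, 45, 150] [220. 235.]
[44, -45, 150] [104. 235.]
[-65, 55, 8] [240.  90.]
```

View pics/w1.png

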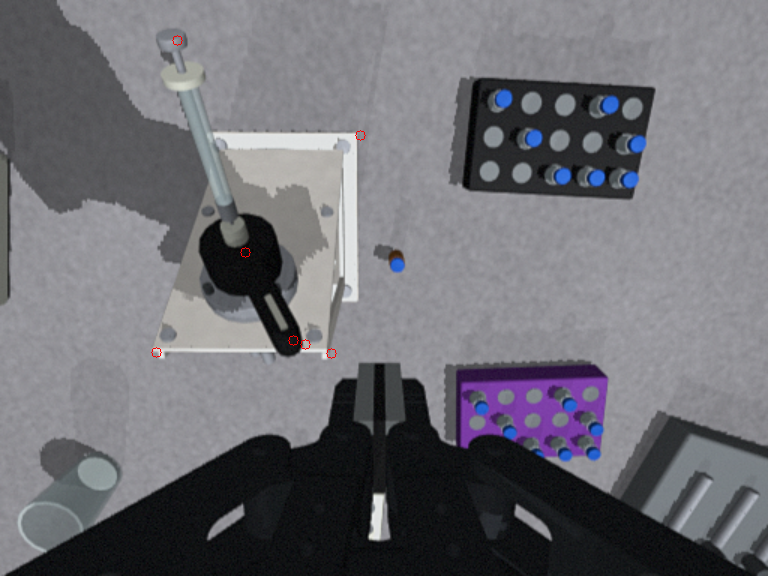

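The wrist view matches: hub at (240,252), lever end at (285,340), and shut fingers at (380,370) clear to the right of the lever. Descending, then pushing along the injector's -y.

Emit:
jog_arm(plan=[[0,0,-2.5,0,0,0,0],[0,0,-2.5,0,0,0,0],[0,0,-2.1,0,0,0,0],[0,0,0,0,0,0,0],[0.16,-0.9,0,0,0,0,0],[0.16,-0.9,0,0,0,0,0],[0,0,0,0,0,0,0]])

```text
clock: 2.62
position: [0.4864, 0.1918, 0.1803]
orientation: [0.001, -0.091, 0.996, 0.0]
ft_force: [0.3, -0.3, 0.7]
width: -0.0003
grasp_force: 0.0
```

Emit:
jog_arm(plan=[[0.14,-0.8,0,0,0,0,0],[0.14,-0.8,0,0,0,0,0],[0.14,-0.8,0,0,0,0,0],[0.14,-0.8,0,0,0,0,0],[0,0,0,0,0,0,0]])

```text
clock: 3.25
position: [0.4941, 0.1644, 0.1822]
orientation: [0.004, -0.093, 0.996, 0.003]
ft_force: [1.6, 5.2, 2.6]
width: -0.0002
grasp_force: 2.3
```

Contact reads about 5 N, as expected for the lever. Continuing.

Emit:
jog_arm(plan=[[0.14,-0.8,0,0,0,0,0],[0.14,-0.8,0,0,0,0,0],[0.14,-0.8,-0.1,0,0,0,0],[0,0,0,0,0,0,0]])

```text
clock: 3.75
position: [0.4973, 0.1399, 0.1803]
orientation: [0.003, -0.092, 0.996, 0.003]
ft_force: [1.2, 5.4, 2.3]
width: -0.0001
grasp_force: 2.7
```

Emit:
jog_arm(plan=[[0.09,-0.5,0,0,0,0,0],[0,0,0,0,0,0,0]])

```text
clock: 4.0
position: [0.4973, 0.136, 0.1795]
orientation: [0.002, -0.093, 0.996, 0.003]
ft_force: [0.8, 6.9, 0.1]
width: 0.0004
grasp_force: 3.2
```

Run:
```python
from h import *
from plant import r
import cv2
o=r.observe();p=np.array(o["position"])
print(o["clock"],R.from_euler('z',-.18).apply(p-[.475,.14,0]),np.round(o["ft_force"],1))
cv2.imwrite("pics/w2.png",r.read_camera("wrist"))
```

```text
4.0 [ 0.02118807 -0.00795682  0.17946955] [0.8 6.9 0.1]
```

View pics/w2.png

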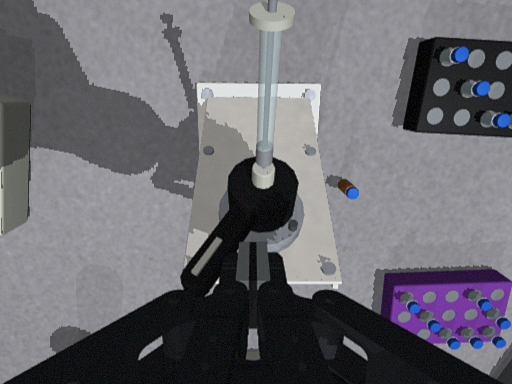

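The lever is now well to the right, with its tip at (195,275), pushed by the fingertips at (250,265). The syringe is untouched. Continuing in small steps until the stop shows as a force rise.

Emit:
jog_arm(plan=[[0.05,-0.3,0,0,0,0,0],[0,0,0,0,0,0,0]])

```text
clock: 4.3
position: [0.4973, 0.1356, 0.1795]
orientation: [0.002, -0.094, 0.996, 0.005]
ft_force: [0.8, 10.7, -0.2]
width: -0.0
grasp_force: 4.7
```

Emit:
jog_arm(plan=[[0.05,-0.3,0,0,0,0,0],[0,0,0,0,0,0,0]])

```text
clock: 4.55
position: [0.4973, 0.1353, 0.1795]
orientation: [0.002, -0.095, 0.995, 0.006]
ft_force: [-1.0, 13.8, -0.3]
width: -0.0
grasp_force: 6.3
```

Emit:
jog_arm(plan=[[0.05,-0.3,0,0,0,0,0],[0,0,0,0,0,0,0]])

```text
clock: 4.8
position: [0.4973, 0.1349, 0.1795]
orientation: [0.002, -0.095, 0.995, 0.008]
ft_force: [-0.6, 18.7, -0.7]
width: 0.0001
grasp_force: 7.9
```

The force rises to 19 N with no motion, so the lever is on its stop. Backing off along +y, then up, then a check.

Emit:
jog_arm(plan=[[-0.3,1.7,0,0,0,0,0],[-0.3,1.7,0,0,0,0,0],[0,0,3,0,0,0,0],[0,0,4,0,0,0,0],[0,0,0,0,0,0,0]])

```text
clock: 5.42
position: [0.4943, 0.1567, 0.2517]
orientation: [0.003, -0.091, 0.996, 0.001]
ft_force: [-0.5, 0.1, -0.5]
width: 0.0002
grasp_force: 0.0
```

Run:
```python
from h import *
from plant import r
import cv2
pi=[.475,.1385,.18]
o=r.observe();print(o["clock"],np.round(o["position"],4),np.round(o["ft_force"],1))
m=r.camera_model("wrist");a=cv2.resize(r.read_camera("wrist"),None,fx=1.5,fy=1.5)
c,s=np.cos(np.radians(35)),np.sin(np.radians(35))
for th,col in((30,(0,0,255)),(24,(0,255,0))):
  t=np.radians(th)
  for l in(.025,.068):
    uu=l*np.cos(t);u=proj(m,pose(pi,[-.005+uu*s-.007*c,-l*np.sin(t),.132+uu*c+.007*s]))[0]
    cv2.circle(a,tuple(int(v) for v in (u+.5)*1.5),4,col,1)
cv2.imwrite("pics/w3.png",a)
```

```text
5.425 [0.4943 0.1567 0.2517] [-0.5  0.1 -0.5]
```

View pics/w3.png

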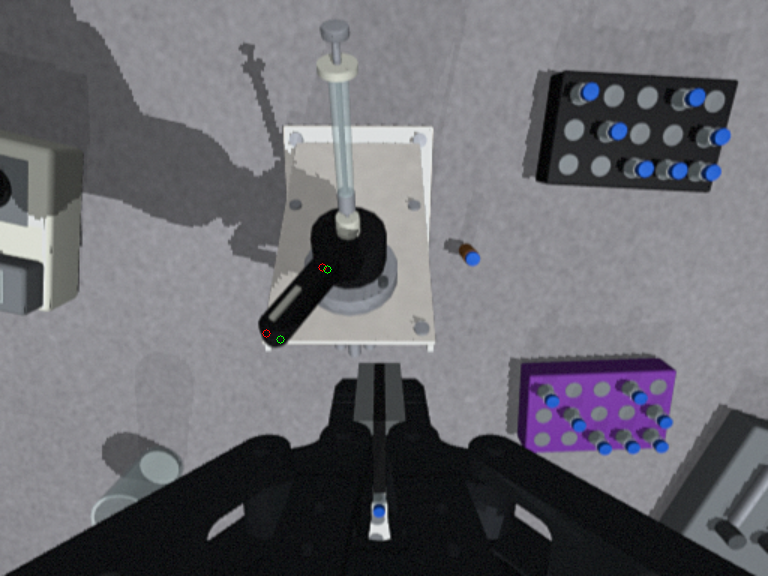

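The lever lies along the 30° marks at the inject stop, with its tip at (272,335), and the syringe is still seated. Moving over the start key.

Emit:
jog_arm(plan=[[0,-5,0,0,0,-2,0],[0,-5.5,0,0,0,-2,0],[0,-5.5,0,0,0,-2,0],[0,-5.5,0,0,0,-2,0],[0.1,-5.3,0,0,0,-2,0],[0,0,-4,0,0,0,0],[0,0,-4,0,0,0,0],[0,0,0,0,0,0,0]])

```text
clock: 6.48
position: [0.4882, -0.1112, 0.1641]
orientation: [-0.006, -0.004, 1.0, -0.0]
ft_force: [-0.5, 0.3, -0.1]
width: 0.0
grasp_force: 0.0
```

Run:
```python
from h import *
from plant import r
import cv2
o=r.observe();print(o["clock"],np.round(o["position"],4),np.round(o["ft_force"],1))
m=r.camera_model("wrist");a=r.read_camera("wrist")
for P in([.495,-.112,.05],np.array(o["position"])-[0,0,.019]):
    u=proj(m,P)[0];print(u);cv2.circle(a,tuple(int(v+.5) for v in u),4,(0,0,255),1)
cv2.imwrite("pics/w4.png",a)
```

```text
6.475 [ 0.4882 -0.1112  0.1641] [-0.5  0.3 -0.1]
[251.19047661 209.1002363 ]
[251.73325871 258.13550826]
```

View pics/w4.png

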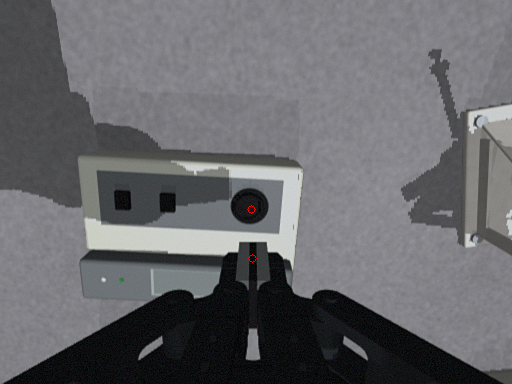

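The key sits at (250,206), as predicted to within 2 mm. Correcting x by 6 mm and coming down to just above it.

Emit:
jog_arm(plan=[[0.5,0,-2,0,0,0,0],[0,0,-3.5,0,0,0,0],[0,0,-2.9,0,0,0,0],[0,0,0,0,0,0,0]])

```text
clock: 7.02
position: [0.497, -0.1109, 0.0838]
orientation: [-0.001, -0.005, 1.0, -0.0]
ft_force: [-0.5, 0.2, -0.2]
width: -0.0002
grasp_force: 0.0
```

Emit:
jog_arm(plan=[[0,0,-0.5,0,0,0,0],[0,0,-0.4,0,0,0,0],[0,0,0,0,0,0,0]])

```text
clock: 7.4
position: [0.4982, -0.1113, 0.0759]
orientation: [0.001, -0.005, 1.0, 0.0]
ft_force: [0.0, 0.4, 1.2]
width: -0.0002
grasp_force: 0.0
```

Emit:
jog_arm(plan=[[0,0,-0.3,0,0,0,0],[0,0,0,0,0,0,0]])

```text
clock: 7.65
position: [0.4976, -0.1112, 0.0722]
orientation: [-0.0, -0.005, 1.0, 0.0]
ft_force: [0.2, -0.4, -0.2]
width: -0.0003
grasp_force: 0.0
```

Emit:
jog_arm(plan=[[0,0,-0.3,0,0,0,0],[0,0,0,0,0,0,0]])

```text
clock: 7.9
position: [0.4979, -0.1113, 0.0692]
orientation: [0.0, -0.005, 1.0, -0.0]
ft_force: [-0.1, 0.1, 0.5]
width: -0.0
grasp_force: 0.0
```

Emit:
jog_arm(plan=[[0,0,-0.3,0,0,0,0],[0,0,0,0,0,0,0]])

```text
clock: 8.15
position: [0.4979, -0.1113, 0.0664]
orientation: [0.0, -0.005, 1.0, 0.0]
ft_force: [-0.1, -0.1, 3.6]
width: 0.0
grasp_force: 1.7
```

Contact came at the expected height. Pressing on.

Emit:
jog_arm(plan=[[0,0,-0.3,0,0,0,0],[0,0,0,0,0,0,0]])

```text
clock: 8.4
position: [0.498, -0.1113, 0.0641]
orientation: [-0.0, -0.005, 1.0, 0.0]
ft_force: [-2.7, 1.7, 9.4]
width: 0.0002
grasp_force: 4.8
```

Emit:
jog_arm(plan=[[0,0,-0.3,0,0,0,0],[0,0,0,0,0,0,0]])

```text
clock: 8.65
position: [0.4981, -0.1114, 0.0637]
orientation: [-0.001, -0.004, 1.0, 0.002]
ft_force: [-9.8, 2.2, 31.4]
width: 0.0
grasp_force: 15.2
```

The key is bottomed out: travel ended at 0.0637 and force reached 31 N. Releasing and rising clear.

Emit:
jog_arm(plan=[[0,0,1,0,0,0,0],[0,0,3,0,0,0,0],[0,0,5,0,0,0,0],[0,0,5,0,0,0,0],[0,0,0,0,0,0,0],[0,0,0,0,0,0,0]])

```text
clock: 9.4
position: [0.4971, -0.1109, 0.1994]
orientation: [-0.001, -0.005, 1.0, 0.0]
ft_force: [0.1, 0.6, -0.9]
width: 0.0001
grasp_force: 0.0
```

Run:
```python
from plant import r
import cv2,numpy as np
o=r.observe();print(o["clock"],np.round(o["position"],3),np.round(o["ft_force"],1))
cv2.imwrite("pics/end.png",cv2.resize(r.read_camera("scene"),None,fx=1.5,fy=1.5))
```

```text
9.4 [ 0.497 -0.111  0.199] [ 0.1  0.6 -0.9]
```

View pics/end.png

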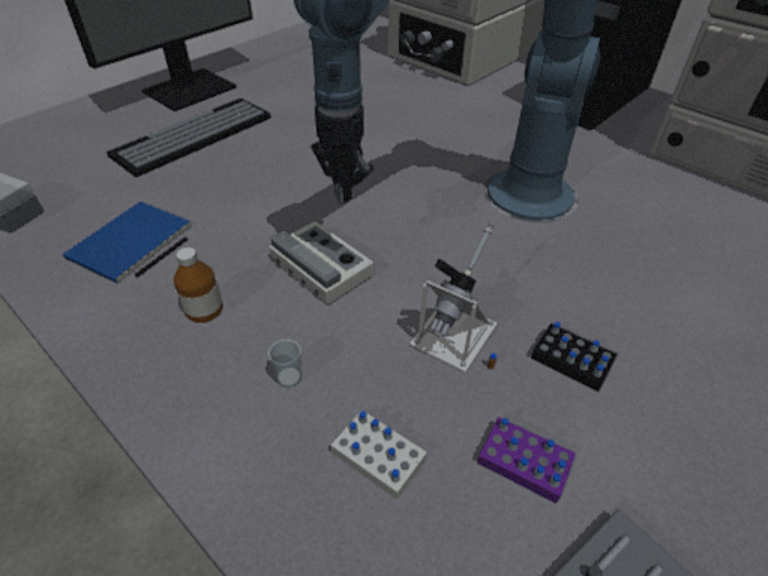

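The lever is over at inject (440,265), the syringe is seated (490,226), the bystanders are unmoved and the arm is clear. Handing in.

```bash
python3 -c "
from plant import r
print(r.sign_off())"
```

```text
the job is handed in; nothing more can be done
None
```

The job is handed in, with no verdict returned: the lever was pushed to its inject stop, then the start key was pressed fully down and released; the last picture shows the syringe still seated and the bystanders where they were.

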